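Tare the jeweller's balance under its draught cover

ROBOT

A 6-joint arm with a two-finger parallel gripper is mounted at the origin on the work surface. World frame = base frame: x ahead of the robot, y to its left, z up, the work surface at z = 0. Lengths are in m, angles in rad, forces in N, time in s.
With the tool pointing down it reaches from about 0.225 to 0.875 m from the base axis. Payload 3.4 kg.
Tool frame: the origin (TCP) lies between the finger pads; the fingertips stand 19 mm ahead of it and the grasp point (between the pads) is the TCP; z points along the fingers, y is the line along which they close (so a half turn about z gives the same grasp; the last joint's range is limited). The gripper opens to 85 mm and grips with 20 to 120 N. Pads are 22 mm wide; open, the fingers measure 114 mm over their backs; the gripper's body (76 mm by 85 mm) begins 54 mm behind the grasp point. The pads swing forward as they close: fully open they stand 13 mm farther back than shut.
Start: joints at [1.089, 0.276, 1.505, -0, 1.361, -0.121], TCP at [0.203, 0.538, 0.25] pointing down, gripper open.
Joint ranges: [-2.89, 2.89], [-0.75, 2.08], [0.22, 2.7], [-1.18, 4.32], [0.11, 2.71], [-2.7, 2.7]. Speed limits (rad/s): [2.57, 2.57, 3.14, 3.14, 3.14, 3.14].

INTERFACE

Orientations are given as a unit quaternion [w, x, y, z].
In Python, from rig import get_state, imaging, ticket gives the robot as it stands. The module is installed in compiled form; this text tells all that it offers.
- The arm moves only by the shell command python3 -m inch 'ROWS' [FORCE]. ROWS is JSON, a list of rows, each an object with "claw": the opening, from -1 (shut) to 1 (fully open); "travel": the shift along the world's x, y, z in units of 200 mm (1.0 is 200 mm), a list of three; "turn": the turn about the world's z in units of 180 degrees (1.0 is 180 degrees). A call has 1 to 5 rows; each row is the pose to reach, as a shift and turn from the pose commanded when the call began, turning the shorter way round; what a row does not reach only later rows make up. A row lasts 1/10 s, in which the tool goes at most 50 mm and 8.59 degrees, less where a joint would pass 70% of its speed; a pose out of reach is approached as far as the arm can. A call with a number of a shift or a turn outside -1 to 1 is refused whole. A call with a gripper value outside its range is refused whole. The fingers move at their own pace and stop on an object; FORCE is the grip in N (left out, the last holds). Time passes only in rows, so rows that repeat a pose let the fingers close. It gives the time, the measured TCP pose, the force, the opening and the grip force at its end, in the units of the state.
- get_state(): the state, without advancing time (a new reading comes with each control period).
- imaging.get_image(name): name is "scene" or "top" or "wrist"; returns the picture (400x640x3 uint8, red, green, blue); there is no depth.
- imaging.camera_params(name): a dict with "camera_matrix" (3x3 intrinsics, pixels), "k1" (the pictures are not rectified: a ray, as slopes to the right and down, at radius r is drawn at 1 + k1 r^2 times it, then the intrinsics apply), "cam_to_world" (4x4, takes a point from camera to world coordinates); the wrist camera has in their place "T_tool_cam" (4x4, takes a point from camera to tool coordinates, whose origin is the TCP and whose axes are the flange's). Camera axes: x right, y down, z forward; pixel columns grow to the right and rows downward; lengths in m; the calibration is good to about 2 mm. A picture is of the moment at which its call begins: read the wrist's pose just before it. camera_params takes no time and is no camera call.
- ticket.sign_off(): hands the job in; it is judged then, once.
The state is a dict: "clock": time; "qpos": joint angles; "qd": joint speeds; "effort": joint torques, N m; "position": TCP position; "ee_rot": TCP orientation; "contact_force": force on the tool from outside, world axes, zero at the start; "moment": the same for the moment, N m; "width": finger opening in m; "gripper_force": force on a finger pad.
Only numpy, scipy, OpenCV 4.12 (cv2) and the standard library are available. Lean on these libraries where they do the work, as an engineer would, in place of code of your own. Each camera call takes 0.05 s, during which the arm holds its last target. There are 200 camera calls.

TASK

Zero the fine balance with the little dish on its pan: with your fingertips, lower the clear draught cover until it is fully shut, then lightly press the tare key (the long bar key at the right-hand end of that balance's key row, seen from its front) until it goes down, and let it come back up. Do not let the cover slam, do not lean hard on the balance, and press no other key on it or on the open bench scale beside it. Nothing is picked up: the balance, the dish and everything else on the bench must stay where they are.

Things in the scene. Friction and masses are not known exactly. Their poses are not given: they have to be found in the camera images.
- balance: fine jewellery balance, white with grey key panel, 230 mm deep (x), 200 wide (y), 50 high, about 2.2 kg, loose on rubber feet, left or right of the bench scale. Origin: centre of its underside, on the bench (z = 0). Its key side faces its -x, towards the robot (yaw within 0.36 rad); +y is its left end as the robot sees it, -y its right end. The front panel slopes 0.163 rad down to the front
- cover (a joint): hinge of the draught cover, rad: 0 = shut, level on the shield; grows as it opens up and back; starts at 0.75 to 1.25, stops at 1.45. Stiff hinge (friction about 0.11 N m): it stays where it is left; about 1 N at its front edge moves it. Shut is a firm stop: come to it slowly
- cover_hinge (a point): middle of the cover's hinge axis, which runs along the balance's y at the top of the shield's rear wall, 107 mm behind (+x) the balance's origin, 109 mm above the bench. The shield is a clear-walled, grey-edged box on the balance, x = -30 to 106, y = -75 to 75, 50 to 108 mm above the bench, open only at the top
- cover_edge (a point): middle of the cover's front (free) edge on its outer face. The cover: flat clear panel in a grey frame, 138 mm from hinge axis to front edge, 150 wide, 5 thick (its underside passes through the axis), with a finger tab 46 wide standing 14 mm beyond mid-edge. At joint a the edge is 138 cos(a) mm in front (-x) of the hinge, 138 sin(a) above it; shut, the outer face is level, 114 mm above the bench
- pan (a point): centre of the top face of the round steel pan (100 mm diameter) inside the shield, 59 mm above the bench; the dish stands within about 12 mm of it
- gem_dish: small loose aluminium dish, 64 mm across the rim and 12 mm high, standing on the pan. Origin: centre of its underside. Stays where it is
- tare_key_top (a point): centre of the top face of the tare key: dark bar key, 36 mm long (balance's y) by 15 mm, 6 mm proud of the sloping panel; 93 mm in front of and 62 mm to the right (-y) of the balance's origin, about 45 mm above the bench. Site z = the key's outward axis, tilted 0.163 rad from vertical towards the front
- tare_key (a joint): travel of the tare key, m: 0 = up, 0.004 = fully down. A spring returns it; it starts to move at about 1.2 N and takes about 4.8 N to go fully down; it counts as pressed from 0.0025 (about 3.4 N). A straight downward push works
- round_key0 (a joint): travel of the balance's leftmost round key, m, 0 = up, 0.004 = down. The three round keys (16 mm diameter, dark, 6 mm proud) stand in one row with the tare key, 78, 43 and 8 mm to the left (+y) of the balance's origin. Not to be pressed
- round_key1 (a joint): travel of the middle round key of the balance (y = +43 mm), m, 0 = up. Not to be pressed
- round_key2 (a joint): travel of the round key nearest the tare key (y = +8 mm, 70 mm from the tare key's centre), m, 0 = up. Not to be pressed
- bench_scale: the coarse open bench scale, grey, 230 mm deep by 190 mm wide by 50 mm high, no cover, a flat steel platform on top (61 mm above the bench) with a jar on it; loose, 2.2 kg. Origin: centre of its underside, front to its -x. It stands beside the balance, left or right of it. Not to be moved
- scale_bar_key (a joint): travel of the bench scale's own bar key (right-hand end of its panel; same shape as the tare key), m, 0 = up. Not to be pressed
- scale_round_key0 (a joint): travel of the bench scale's left round key, m, 0 = up. Not to be pressed
- scale_round_key1 (a joint): travel of the bench scale's right round key, m, 0 = up. Not to be pressed
- grain_jar: glass jar with a steel cap, 56 mm diameter, 75 mm high, on the bench scale's platform. Origin: centre of its underside. Not to be moved
- cal_weight: brass calibration weight with a knob, 32 mm diameter, 50 mm high, standing in front of the balance's left half. Origin: centre of its underside. Not to be moved
- loupe: folded steel loupe, 40 by 26 mm, 20 mm high, lying in front of the balance's right half. Origin: centre of its underside. Not to be moved
- tweezers: steel tweezers, 150 mm long, 12 mm high, lying in front of the bench scale. Origin: centre of the underside. Not to be moved
- wood_dish: round wooden sorting dish, 110 mm diameter, 26 mm high, behind the balance and the scale. Origin: centre of its underside. Not to be moved
- ring_mandrel: steel ring mandrel with a wooden handle, 340 mm long, 30 mm thick, lying behind, to the left. Origin on its underside, near the middle. Not to be moved

How it is judged:
By the outcome, as a careful person would: the job done as asked, in the order asked, and still so for the second after the job is handed in, with the robot touching nothing.
It also fails if it takes over 48 s, if anything falls off the work surface, if the arm or the gripper's body presses on something with over 40 N, if the wrist force passes 120 N, or if a joint passes its speed limit or range.

## Working session

There is one attempt and no reset: what is moved stays moved. The work goes in short steps, Python scripts to look and compute and a shell command to move; the robot and the scene stay as the last step left them, time stands still between calls to the robot, and variables do not carry over. Pictures are saved under pics/ and viewed, at most 10 in all, crops included, and the job is handed in when it is done.

```bash
mkdir -p pics
python3 - <<'E'
from rig import get_state, imaging
import cv2
for n in("scene","top"):
    cv2.imwrite(f"pics/{n}0.png",imaging.get_image(n)[:,:,::-1])
    p=imaging.camera_params(n);print(n,p)
print(imaging.camera_params("wrist"));print(get_state())
E
```

```text
scene {'camera_matrix': array([[386.58819   ,   0.        , 320.94551405],
       [  0.        , 386.58819   , 198.22680072],
       [  0.        ,   0.        ,   1.        ]]), 'k1': -0.049209838327768894, 'cam_to_world': array([[-0.61956997,  0.54718926, -0.56277612,  1.07233772],
       [ 0.78493821,  0.42984953, -0.44620779,  0.3620684 ],
       [-0.00225106, -0.71820142, -0.69583162,  0.68371061],
       [ 0.        ,  0.        ,  0.        ,  1.        ]])}
top {'camera_matrix': array([[491.88926415,   0.        , 318.1532139 ],
       [  0.        , 491.88926415, 204.2340362 ],
       [  0.        ,   0.        ,   1.        ]]), 'k1': -0.05635255047515574, 'cam_to_world': array([[ 0.01288994, -0.99409907,  0.10770746,  0.45046402],
       [-0.99943655, -0.01614727, -0.02942521,  0.00834882],
       [ 0.03099076, -0.10726748, -0.99374708,  1.15552947],
       [ 0.        ,  0.        ,  0.        ,  1.        ]])}
{'camera_matrix': array([[308.64708444,   0.        , 322.38171154],
       [  0.        , 308.64708444, 199.64983764],
       [  0.        ,   0.        ,   1.   
[... 383 characters left out ...]
0000e+00]])}
{'clock': 0.1, 'qpos': array([ 1.08899297e+00,  2.76516515e-01,  1.50600375e+00,  1.92049932e-05,
        1.36071876e+00, -1.21019317e-01]), 'qd': array([ 0.00036857, -0.00187651, -0.00256382, -0.00042777, -0.00043809,
        0.0007879 ]), 'effort': array([ 2.05472468e-03, -4.17695224e+01, -2.46405923e+01,  4.73776299e-05,
        5.86491326e-03,  1.49912603e-05]), 'position': array([0.20278105, 0.53758076, 0.249536  ]), 'ee_rot': array([-2.53343006e-04,  1.79417163e-01,  9.83772740e-01, -7.83284200e-04]), 'contact_force': array([-0.81438174,  0.15218718,  0.28280596]), 'moment': array([-0.01544972,  0.01411562, -0.01146979]), 'gripper_force': 0.0, 'width': 0.08573652369601276}
```

View pics/scene0.png

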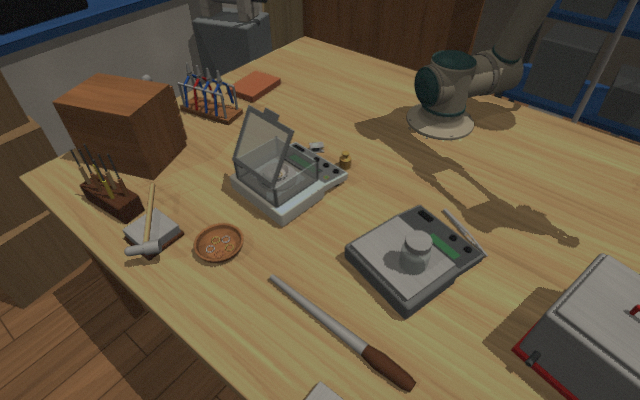

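View pics/top0.png

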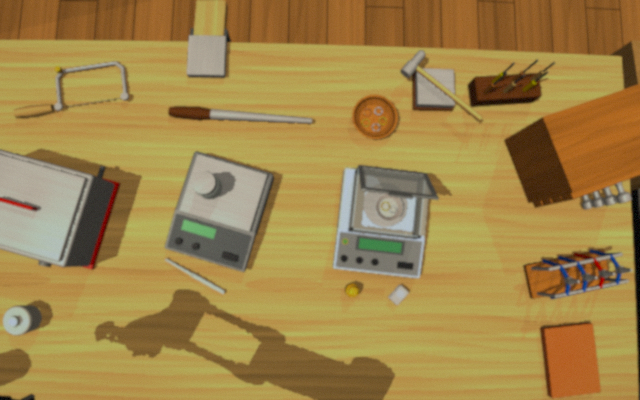

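The balance is on the robot's right: top view about (380,222) with the tare key near (405,265), and scene view (285,180). The cover stands well open. Next I'll enlarge both views.

```bash
cat > h.py <<'E'
import numpy as np, cv2
from rig import imaging
def ray(n,uv):
    p=imaging.camera_params(n);K=p["camera_matrix"];T=p["cam_to_world"]
    s=cv2.undistortPoints(np.array([[uv]],float),K,np.array([p["k1"],0,0,0,0.]))[0,0]
    return T[:3,3],T[:3,:3]@np.r_[s,1]
def onz(n,uv,z):
    o,d=ray(n,uv);return o+d*(z-o[2])/d[2]
def proj(n,P):
    p=imaging.camera_params(n);T=np.linalg.inv(p["cam_to_world"]);P=np.atleast_2d(P)@T[:3,:3].T+T[:3,3]
    return cv2.projectPoints(P,np.zeros(3),np.zeros(3),p["camera_matrix"],np.array([p["k1"],0,0,0,0.]))[0][:,0]
def tri(a,b):
    (o,d),(q,e)=ray("top",a),ray("scene",b)
    s=np.linalg.lstsq(np.c_[d,-e],q-o,rcond=None)[0]
    A,B=o+d*s[0],q+e*s[1];return (A+B)/2,np.linalg.norm(A-B)
E
python3 - <<'E'
import cv2,numpy as np
a=cv2.imread("pics/top0.png")[155:305,325:445];b=cv2.imread("pics/scene0.png")[100:220,215:355]
a=cv2.resize(a,None,fx=4,fy=4,interpolation=2)
b=cv2.resize(b,None,fx=2.2857,fy=2.2857,interpolation=2)
c=np.zeros((600,800,3),np.uint8);c[:a.shape[0],:480]=a;c[:b.shape[0],480:480+b.shape[1]]=b
cv2.imwrite("pics/c0.png",c)
E
```

```text
(no output)
```

View pics/c0.png

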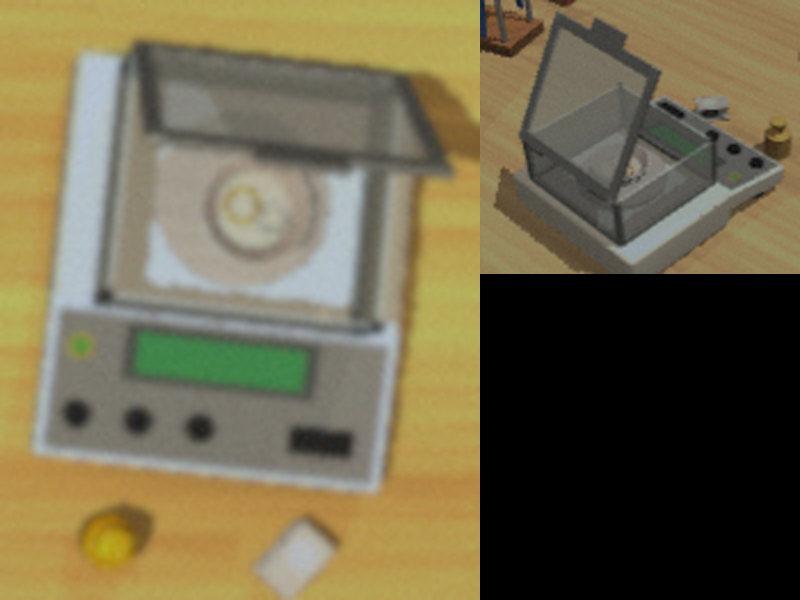

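The crop shows the round keys at (77,412), (138,420) and (200,428), and the tare bar at (321,442). The cover's free edge runs from (148,133) to (452,172). In the scene crop that edge runs from (560,15) to (658,70).

Run:
```python
from h import *
t=lambda u,v:(u/4+325-.4,v/4+155-.4)
s=lambda u,v:((u-480)/2.2857+215-.3,v/2.2857+100-.3)
pts=[(77,412,-.093,.078,.045),(138,420,-.093,.043,.045),(200,428,-.093,.008,.045),(321,442,-.093,-.062,.045),(104,298,-.03,.075,.108),(376,328,-.03,-.075,.108)]
W=np.array([onz("top",t(a,b),z)[:2] for a,b,_,_,z in pts]);L=np.array([p[2:4] for p in pts])
wc,lc=W.mean(0),L.mean(0)
U,S,Vt=np.linalg.svd((L-lc).T@(W-wc));R=(Vt.T@U.T)
yaw=np.arctan2(R[1,0],R[0,0]);o=wc-R@lc
print("det",np.linalg.det(R),"yaw",yaw,"o",o,"res mm",1000*(W-(L@R.T+o)).round(4))
P,e=tri(t(300,152),s(609,42));print("edge mid",P,e)
H=o+R@[.107,0];print("hinge",H)
ex=R.T@(P[:2]-H);print("edge local",ex,P[2]-.109,"angle",np.arctan2(P[2]-.109,-ex[0]))
for a in (.75,.85,.95,1.05,1.15,1.25):
    # outer-face corners of the front edge
    q=[]
    for y in(.075,-.075):
        x=.107-.138*np.cos(a);z=.109+.138*np.sin(a);q.append(np.r_[o+R@[x,y],z])
    p=proj("top",q);r=proj("scene",q);print(a,((p-[324.6,154.6])*4).round(0).tolist(),((r-[214.7,99.7])*2.2857+[480,0]).round(0).tolist())
print("tare",o+R@[-.093,-.062],"yaw grip rel")
```

```text
det 1.0000000000000002 yaw -0.09807090176830831 o [ 0.53482862 -0.16987576] res mm [[ 1.  -0.8]
 [ 0.4 -0.5]
 [-0.3 -0.7]
 [-0.5  0.1]
 [-0.6 -0.4]
 [-0.   2.3]]
edge mid [ 0.57449999 -0.17306387  0.2270686 ] 0.004939027308223125
hinge [ 0.64131448 -0.18035253]
edge local [-0.0672071   0.00071158] 0.11806859878089969 angle 1.0533161347922395
0.75 [[130.0, 212.0], [432.0, 247.0]] [[687.0, 79.0], [586.0, 21.0]]
0.85 [[134.0, 190.0], [439.0, 225.0]] [[679.0, 75.0], [577.0, 17.0]]
0.95 [[138.0, 166.0], [446.0, 201.0]] [[671.0, 72.0], [568.0, 13.0]]
1.05 [[142.0, 140.0], [452.0, 176.0]] [[661.0, 70.0], [558.0, 11.0]]
1.15 [[147.0, 113.0], [458.0, 149.0]] [[651.0, 70.0], [547.0, 10.0]]
1.25 [[151.0, 84.0], [463.0, 121.0]] [[640.0, 71.0], [536.0, 11.0]]
tare [ 0.43620484 -0.22247186] yaw grip rel
```

```bash
cat > tab.py <<'E'
import numpy as np
yaw=-.098;o=np.array([.5348,-.1699]);c,s=np.cos(yaw),np.sin(yaw)
def W(x,y,z): return np.array([o[0]+c*x-s*y,o[1]+s*x+c*y,z])
def arc(a,r=.138,g=0): return W(.107-r*np.cos(a)+(.005+g)*np.sin(a)+.011,0,.109+r*np.sin(a)+(.005+g)*np.cos(a)+.019)
E
python3 - <<'E'
from tab import *
print("pre",arc(1.15,g=.03),"tare TCP z45",W(-.096,-.062,.045+.019))
a0=arc(1.2)
for a in np.arange(1.2,-.01,-.1): print(round(a,2),arc(a).round(4),((arc(a)-a0)/.2).round(3))
E
python3 -m inch '[{"claw":-1,"travel":[0.2,-0.2,0.1],"turn":0.042},{"claw":-1,"travel":[0.4,-0.4,0.2],"turn":0.084},{"claw":-1,"travel":[0.6,-0.6,0.4],"turn":0.084},{"claw":-1,"travel":[0.8,-0.8,0.4],"turn":0.084},{"claw":-1,"travel":[1,-1,0.4],"turn":0.084}]' 20
```

```text
pre [ 0.62792648 -0.17905572  0.26825848] tare TCP z45 [ 0.43319434 -0.22220957  0.064     ]
1.2 [ 0.6071 -0.177   0.2584] [0. 0. 0.]
1.1 [ 0.5944 -0.1758  0.2533] [-0.064  0.006 -0.026]
1.0 [ 0.5822 -0.1746  0.2468] [-0.124  0.012 -0.058]
0.9 [ 0.5708 -0.1734  0.2392] [-0.182  0.018 -0.096]
0.8 [ 0.5601 -0.1724  0.2305] [-0.235  0.023 -0.14 ]
0.7 [ 0.5504 -0.1714  0.2207] [-0.284  0.028 -0.189]
0.6 [ 0.5417 -0.1706  0.21  ] [-0.327  0.032 -0.242]
0.5 [ 0.5341 -0.1698  0.1985] [-0.365  0.036 -0.299]
0.4 [ 0.5277 -0.1692  0.1863] [-0.397  0.039 -0.36 ]
0.3 [ 0.5225 -0.1687  0.1736] [-0.423  0.042 -0.424]
0.2 [ 0.5186 -0.1683  0.1603] [-0.442  0.043 -0.491]
0.1 [ 0.5161 -0.1681  0.1468] [-0.455  0.045 -0.558]
-0.0 [ 0.5149 -0.1679  0.133 ] [-0.461  0.045 -0.627]
clock: 0.6
position: [0.3707, 0.3707, 0.3272]
ee_rot: [0.001, 0.048, 0.999, 0.001]
contact_force: [0.8, 1.0, 0.5]
width: 0.0122
gripper_force: 0.0
```

```bash
python3 -m inch '[{"claw":-1,"travel":[0.1,-0.2,0],"turn":0},{"claw":-1,"travel":[0.2,-0.4,0],"turn":0},{"claw":-1,"travel":[0.3,-0.6,0],"turn":0},{"claw":-1,"travel":[0.4,-0.8,0],"turn":0},{"claw":-1,"travel":[0.5,-1,0],"turn":0}]'
python3 -m inch '[{"claw":-1,"travel":[0.15,-0.2,0],"turn":0},{"claw":-1,"travel":[0.3,-0.4,0],"turn":0},{"claw":-1,"travel":[0.45,-0.6,0],"turn":0},{"claw":-1,"travel":[0.6,-0.8,0],"turn":0},{"claw":-1,"travel":[0.7,-1,0],"turn":0}]'
python3 -m inch '[{"claw":-1,"travel":[0,-0.2,0],"turn":0},{"claw":-1,"travel":[0,-0.4,0],"turn":0},{"claw":-1,"travel":[0,-0.6,0],"turn":0},{"claw":-1,"travel":[0,-0.6,0],"turn":0},{"claw":-1,"travel":[0,-0.6,0],"turn":0}]'
```

```text
clock: 1.1
position: [0.4697, 0.1698, 0.3255]
ee_rot: [-0.0, 0.048, 0.999, 0.0]
contact_force: [1.7, 1.0, -0.4]
width: -0.0001
gripper_force: 0.0
clock: 1.6
position: [0.6109, -0.0304, 0.3249]
ee_rot: [-0.0, 0.049, 0.999, 0.0]
contact_force: [-0.4, 0.8, 0.1]
width: 0.0004
gripper_force: 0.0
clock: 2.1
position: [0.6091, -0.1491, 0.325]
ee_rot: [-0.001, 0.049, 0.999, 0.001]
contact_force: [0.0, -0.7, -0.4]
width: 0.0002
gripper_force: 0.0
```

```bash
python3 -m inch '[{"claw":-1,"travel":[0.1,-0.14,0],"turn":0},{"claw":-1,"travel":[0.1,-0.14,-0.1],"turn":0},{"claw":-1,"travel":[0.1,-0.14,-0.285],"turn":0},{"claw":-1,"travel":[0.1,-0.14,-0.285],"turn":0},{"claw":-1,"travel":[0.1,-0.14,-0.285],"turn":0}]'
python3 - <<'E'
from rig import imaging
import cv2,numpy as np
a=imaging.get_image("scene")[60:220,190:370];b=imaging.get_image("wrist")
a=cv2.resize(a,None,fx=2.2,fy=2.2);b=cv2.resize(b,(400,250))
c=np.zeros((352,800,3),np.uint8);c[:352,:396]=a;c[:250,400:]=b
cv2.imwrite("pics/c1.png",c[:,:,::-1])
E
```

```text
clock: 2.6
position: [0.6293, -0.175, 0.2687]
ee_rot: [-0.001, 0.048, 0.999, 0.001]
contact_force: [-0.1, -0.6, -0.3]
width: -0.0002
gripper_force: 0.0
```

View pics/c1.png

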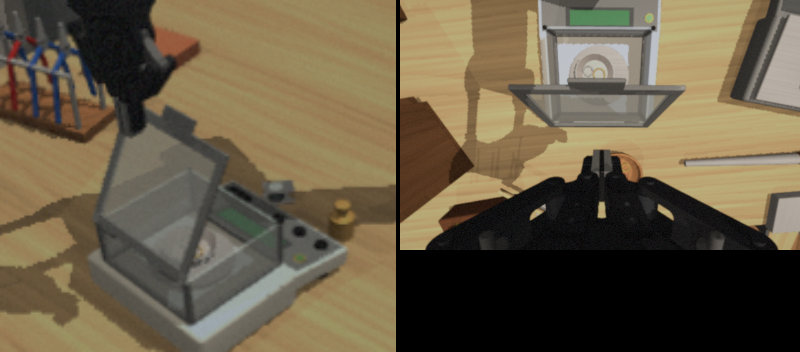

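The fingertips are behind the open cover and centred on it, with its tab near wrist-view (597,83). Next I start along the arc.

```bash
python3 -m inch '[{"claw":-1,"travel":[-0.07,0,-0.03],"turn":0},{"claw":-1,"travel":[-0.13,0,-0.06],"turn":0},{"claw":-1,"travel":[-0.175,0,-0.08],"turn":0},{"claw":-1,"travel":[-0.205,0,-0.095],"turn":0},{"claw":-1,"travel":[-0.235,0,-0.11],"turn":0}]'
python3 -m inch '[{"claw":-1,"travel":[-0.03,0,-0.019],"turn":0},{"claw":-1,"travel":[-0.058,0,-0.038],"turn":0},{"claw":-1,"travel":[-0.084,0,-0.06],"turn":0},{"claw":-1,"travel":[-0.11,0.01,-0.082],"turn":0},{"claw":-1,"travel":[-0.11,0.01,-0.082],"turn":0}]'
python3 - <<'E'
from rig import imaging
import cv2,numpy as np
a=imaging.get_image("scene")[60:220,190:370];b=imaging.get_image("wrist")
a=cv2.resize(a,None,fx=2.2,fy=2.2);b=cv2.resize(b,(400,250))
c=np.zeros((352,800,3),np.uint8);c[:352,:396]=a;c[:250,400:]=b
cv2.imwrite("pics/c2.png",c[:,:,::-1])
E
```

```text
clock: 3.2
position: [0.5827, -0.1764, 0.2477]
ee_rot: [0.001, 0.048, 0.999, -0.0]
contact_force: [0.2, 0.8, 1.2]
width: -0.0001
gripper_force: 0.3
clock: 3.7
position: [0.5592, -0.174, 0.2295]
ee_rot: [-0.001, 0.049, 0.999, 0.0]
contact_force: [1.3, -1.0, 0.2]
width: 0.0001
gripper_force: 0.0
```

View pics/c2.png

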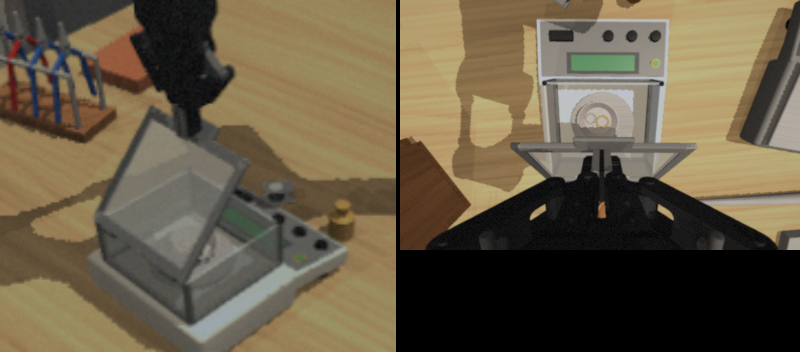

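The cover is following the fingers and is at about 0.8 rad, with the finger at the tab's root, scene crop (185,140). I'll continue along the arc.

```bash
python3 -m inch '[{"claw":-1,"travel":[-0.025,0.002,-0.024],"turn":0},{"claw":-1,"travel":[-0.049,0.005,-0.049],"turn":0},{"claw":-1,"travel":[-0.071,0.007,-0.075],"turn":0},{"claw":-1,"travel":[-0.092,0.009,-0.102],"turn":0},{"claw":-1,"travel":[-0.112,0.011,-0.13],"turn":0}]'
python3 -m inch '[{"claw":-1,"travel":[-0.018,0.002,-0.029],"turn":0},{"claw":-1,"travel":[-0.035,0.004,-0.059],"turn":0},{"claw":-1,"travel":[-0.05,0.005,-0.09],"turn":0},{"claw":-1,"travel":[-0.064,0.006,-0.122],"turn":0},{"claw":-1,"travel":[-0.076,0.007,-0.154],"turn":0}]'
```

```text
clock: 4.3
position: [0.5375, -0.1721, 0.2039]
ee_rot: [-0.0, 0.048, 0.999, 0.0]
contact_force: [0.3, -0.6, 0.3]
width: -0.0
gripper_force: 0.2
clock: 4.8
position: [0.5225, -0.1707, 0.173]
ee_rot: [-0.0, 0.048, 0.999, 0.0]
contact_force: [-0.1, -0.2, 0.5]
width: -0.0
gripper_force: 0.2
```

```bash
python3 -m inch '[{"claw":-1,"travel":[-0.006,0,-0.02],"turn":0},{"claw":-1,"travel":[-0.012,0.001,-0.04],"turn":0},{"claw":-1,"travel":[-0.017,0.001,-0.06],"turn":0},{"claw":-1,"travel":[-0.022,0.002,-0.08],"turn":0},{"claw":-1,"travel":[-0.026,0.002,-0.1],"turn":0}]'
python3 -m inch '[{"claw":-1,"travel":[-0.003,0,-0.012],"turn":0},{"claw":-1,"travel":[-0.005,0,-0.024],"turn":0},{"claw":-1,"travel":[-0.007,0,-0.034],"turn":0},{"claw":-1,"travel":[-0.008,0,-0.044],"turn":0},{"claw":-1,"travel":[-0.009,0,-0.052],"turn":0}]'
python3 -m inch '[{"claw":-1,"travel":[-0.001,0,-0.007],"turn":0},{"claw":-1,"travel":[-0.002,0,-0.014],"turn":0},{"claw":-1,"travel":[-0.003,0,-0.02],"turn":0},{"claw":-1,"travel":[-0.003,0,-0.025],"turn":0},{"claw":-1,"travel":[-0.003,0,-0.03],"turn":0}]'
```

```text
clock: 5.3
position: [0.5177, -0.1705, 0.1534]
ee_rot: [0.0, 0.048, 0.999, -0.0]
contact_force: [0.8, 0.3, 0.1]
width: -0.0003
gripper_force: 0.2
clock: 5.8
position: [0.5159, -0.1704, 0.1431]
ee_rot: [0.0, 0.048, 0.999, 0.0]
contact_force: [0.3, 0.8, 1.3]
width: -0.0
gripper_force: 0.2
clock: 6.3
position: [0.5151, -0.1704, 0.1371]
ee_rot: [-0.0, 0.048, 0.999, 0.0]
contact_force: [-0.2, 0.5, 0.7]
width: 0.0
gripper_force: 0.2
```

```bash
python3 -m inch '[{"claw":-1,"travel":[0,0,-0.003],"turn":0},{"claw":-1,"travel":[0,0,-0.006],"turn":0},{"claw":-1,"travel":[0,0,-0.009],"turn":0},{"claw":-1,"travel":[0,0,-0.012],"turn":0},{"claw":-1,"travel":[0,0,-0.012],"turn":0}]'
python3 -m inch '[{"claw":-1,"travel":[0,0,-0.002],"turn":0},{"claw":-1,"travel":[0,0,-0.004],"turn":0},{"claw":-1,"travel":[0,0,-0.006],"turn":0},{"claw":-1,"travel":[0,0,-0.006],"turn":0}]'
```

```text
clock: 6.8
position: [0.5152, -0.1704, 0.1347]
ee_rot: [-0.0, 0.048, 0.999, 0.0]
contact_force: [0.3, -0.3, 0.7]
width: -0.0004
gripper_force: 0.0
clock: 7.2
position: [0.5152, -0.1704, 0.1335]
ee_rot: [0.0, 0.048, 0.999, 0.0]
contact_force: [0.8, 0.0, -0.0]
width: 0.0
gripper_force: 0.0
```

```bash
python3 -m inch '[{"claw":-1,"travel":[0,0,-0.002],"turn":0},{"claw":-1,"travel":[0,0,-0.004],"turn":0},{"claw":-1,"travel":[0,0,-0.004],"turn":0}]'
python3 -m inch '[{"claw":-1,"travel":[0,0,-0.002],"turn":0},{"claw":-1,"travel":[0,0,-0.004],"turn":0},{"claw":-1,"travel":[0,0,-0.004],"turn":0}]'
```

```text
clock: 7.5
position: [0.5152, -0.1704, 0.133]
ee_rot: [0.0, 0.048, 0.999, 0.0]
contact_force: [-0.5, -0.1, 2.6]
width: 0.0001
gripper_force: 1.0
clock: 7.8
position: [0.5152, -0.1705, 0.1329]
ee_rot: [0.0, 0.048, 0.999, -0.0]
contact_force: [-1.9, 0.6, 6.7]
width: -0.0003
gripper_force: 3.4
```

```bash
python3 -m inch '[{"claw":-1,"travel":[0,0,0.01],"turn":0},{"claw":-1,"travel":[0,0,0.05],"turn":0},{"claw":-1,"travel":[-0.2,-0.1,0.2],"turn":0},{"claw":-1,"travel":[-0.41,-0.26,0.2],"turn":0},{"claw":-1,"travel":[-0.41,-0.26,0.2],"turn":0}]'
python3 - <<'E'
from rig import imaging,get_state
import cv2,numpy as np
s=get_state();w=imaging.get_image("wrist")
a=imaging.get_image("scene")[60:220,190:370]
np.save("w.npy",w);print(s["position"],s["ee_rot"])
a=cv2.resize(a,None,fx=1.7,fy=1.7)
c=np.zeros((400,800,3),np.uint8);c[:,:500]=w[:,70:570];c[:272,500:]=a[:,:300]
cv2.imwrite("pics/c3.png",c[:,:,::-1])
E
```

```text
clock: 8.3
position: [0.4301, -0.2244, 0.173]
ee_rot: [-0.001, 0.05, 0.999, -0.001]
contact_force: [0.7, -0.1, -0.2]
width: 0.0003
gripper_force: 0.0
[ 0.43006773 -0.22436769  0.1730124 ] [-5.97929081e-04  4.98485823e-02  9.98756127e-01 -9.79863389e-04]
```

View pics/c3.png

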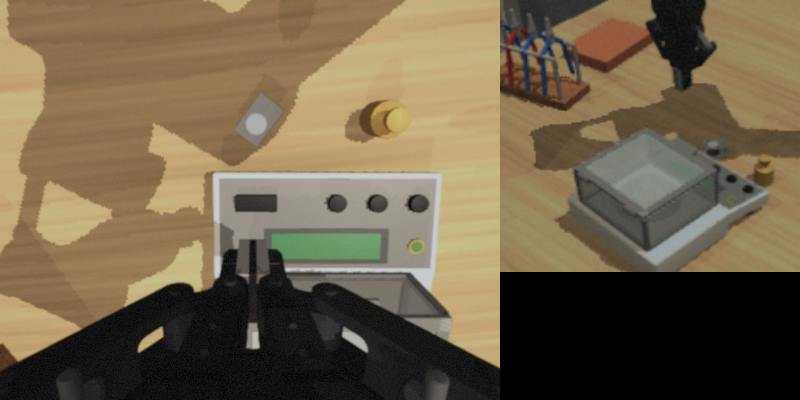

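The cover is shut flat and the fingers are clear of it. The tare key is at wrist pixel (326,203), which is (256,203) in the crop. I'll locate it with a ray and an image mask.

Run:
```python
import numpy as np,cv2
from rig import imaging
from scipy.spatial.transform import Rotation as Ro
from tab import W as BW
w=np.load("w.npy");g=cv2.cvtColor(w,cv2.COLOR_RGB2GRAY)
m=np.zeros_like(g);m[185:218,290:500]=(g[185:218,290:500]<75)*255
n,_,st,ce=cv2.connectedComponentsWithStats(m)
p=imaging.camera_params("wrist");T=p["T_tool_cam"]
R=Ro.from_quat([.04985,.998756,-.00098,-.0006]).as_matrix();t=np.array([.43007,-.22437,.17301])
for i in range(1,n):
    if st[i,4]<80: continue
    s=cv2.undistortPoints(ce[i].reshape(1,1,2),p["camera_matrix"],np.array([p["k1"],0,0,0,0.]))[0,0]
    d=R@T[:3,:3]@np.r_[s,1];o=R@T[:3,3]+t
    print(ce[i],st[i],(o+d*(.044-o[2])/d[2]).round(4))
print([BW(-.093,y,0).round(4)[:2] for y in(-.062,.008,.043,.078)])
```

```text
[325.27203647 202.55927052] [305 195  41  17 658] [ 0.4355 -0.2232  0.044 ]
[405.6695279  203.30472103] [397 195  19  17 233] [ 0.443  -0.1551  0.044 ]
[446.01843318 203.9124424 ] [437 195  20  17 217] [ 0.447  -0.1209  0.044 ]
[487.10294118 203.29044118] [477 195  21  17 272] [ 0.45   -0.0861  0.044 ]
[array([ 0.4362, -0.2225]), array([ 0.443 , -0.1528]), array([ 0.4465, -0.118 ]), array([ 0.4499, -0.0832])]
```

```bash
python3 -m inch '[{"claw":-1,"travel":[0.015,0.006,-0.15],"turn":0},{"claw":-1,"travel":[0.015,0.006,-0.3],"turn":0},{"claw":-1,"travel":[0.015,0.006,-0.42],"turn":0},{"claw":-1,"travel":[0.015,0.006,-0.5],"turn":0},{"claw":-1,"travel":[0.015,0.006,-0.5],"turn":0}]'
python3 -m inch '[{"claw":-1,"travel":[0,0,-0.01],"turn":0},{"claw":-1,"travel":[0,0,-0.02],"turn":0},{"claw":-1,"travel":[0,0,-0.03],"turn":0},{"claw":-1,"travel":[0,0,-0.03],"turn":0}]'
```

```text
clock: 8.9
position: [0.4358, -0.2195, 0.0697]
ee_rot: [-0.002, 0.048, 0.999, 0.002]
contact_force: [0.3, 0.4, -0.1]
width: -0.0003
gripper_force: 0.0
clock: 9.3
position: [0.4365, -0.2213, 0.0664]
ee_rot: [0.0, 0.048, 0.999, -0.0]
contact_force: [0.0, -0.3, -0.9]
width: 0.0001
gripper_force: 0.0
```

```bash
python3 -m inch '[{"claw":-1,"travel":[-0.018,-0.007,0],"turn":0},{"claw":-1,"travel":[-0.018,-0.007,-0.005],"turn":0},{"claw":-1,"travel":[-0.018,-0.007,-0.01],"turn":0},{"claw":-1,"travel":[-0.018,-0.007,-0.01],"turn":0}]'
python3 -m inch '[{"claw":-1,"travel":[0,0,-0.004],"turn":0},{"claw":-1,"travel":[0,0,-0.008],"turn":0},{"claw":-1,"travel":[0,0,-0.008],"turn":0}]'
```

```text
clock: 9.7
position: [0.4325, -0.2228, 0.0641]
ee_rot: [0.0, 0.048, 0.999, -0.0]
contact_force: [-0.6, -0.2, 0.7]
width: -0.0002
gripper_force: 0.9
clock: 10.0
position: [0.4327, -0.2228, 0.0625]
ee_rot: [0.0, 0.048, 0.999, -0.0]
contact_force: [-0.5, 0.0, 2.8]
width: -0.0003
gripper_force: 1.6
```

```bash
python3 -m inch '[{"claw":-1,"travel":[0,0,-0.004],"turn":0},{"claw":-1,"travel":[0,0,-0.007],"turn":0},{"claw":-1,"travel":[0,0,-0.007],"turn":0}]'
python3 - <<'E'
from rig import get_state,imaging
for i in range(4):
    s=get_state();print(s["position"].round(4),s["contact_force"].round(1),round(s["gripper_force"],1));imaging.get_image("top")
E
```

```text
clock: 10.3
position: [0.4329, -0.2228, 0.0612]
ee_rot: [0.0, 0.048, 0.999, -0.0]
contact_force: [-1.8, 0.0, 3.8]
width: 0.0002
gripper_force: 2.2
[ 0.4329 -0.2228  0.0612] [-1.8  0.   3.8] 2.2
[ 0.4329 -0.2228  0.0612] [-0.6 -0.7  4.8] 2.2
[ 0.4329 -0.2228  0.0612] [0.6 0.2 5.1] 2.2
[ 0.4329 -0.2228  0.0612] [ 0.4 -1.3  3.7] 2.2
```

```bash
python3 -m inch '[{"claw":-1,"travel":[0,0,-0.002],"turn":0},{"claw":-1,"travel":[0,0,-0.002],"turn":0},{"claw":-1,"travel":[0,0,-0.002],"turn":0}]'
python3 -m inch '[{"claw":-1,"travel":[0,0,0.015],"turn":0},{"claw":-1,"travel":[0,0,0.04],"turn":0},{"claw":-1,"travel":[0,0,0.2],"turn":0},{"claw":-1,"travel":[0,0,0.4],"turn":0},{"claw":-1,"travel":[0,0,0.6],"turn":0}]'
python3 -m inch '[{"claw":-1,"travel":[-0.2,0.1,0.2],"turn":0},{"claw":-1,"travel":[-0.4,0.2,0.4],"turn":0},{"claw":-1,"travel":[-0.5,0.4,0.4],"turn":0},{"claw":-1,"travel":[-0.5,0.6,0.4],"turn":0},{"claw":-1,"travel":[-0.5,0.7,0.4],"turn":0}]'
python3 - <<'E'
from rig import imaging
import cv2,numpy as np
a=imaging.get_image("top")[130:310,310:450];b=imaging.get_image("scene")[90:220,205:365]
a=cv2.resize(a,None,fx=2.8,fy=2.8);b=cv2.resize(b,None,fx=2.5,fy=2.5)
c=np.zeros((504,800,3),np.uint8);c[:504,:392]=a;c[:325,400:]=b
cv2.imwrite("pics/c4.png",c[:,:,::-1])
E
```

```text
clock: 10.8
position: [0.433, -0.2228, 0.0608]
ee_rot: [0.0, 0.048, 0.999, -0.0]
contact_force: [0.2, -0.9, 5.1]
width: 0.0001
gripper_force: 2.6
clock: 11.3
position: [0.4316, -0.2217, 0.1812]
ee_rot: [-0.001, 0.048, 0.999, 0.001]
contact_force: [0.5, -0.5, -0.3]
width: 0.0
gripper_force: 0.0
clock: 11.8
position: [0.33, -0.0793, 0.2609]
ee_rot: [-0.0, 0.048, 0.999, 0.001]
contact_force: [0.2, -0.5, 0.1]
width: 0.0003
gripper_force: 0.0
```

View pics/c4.png

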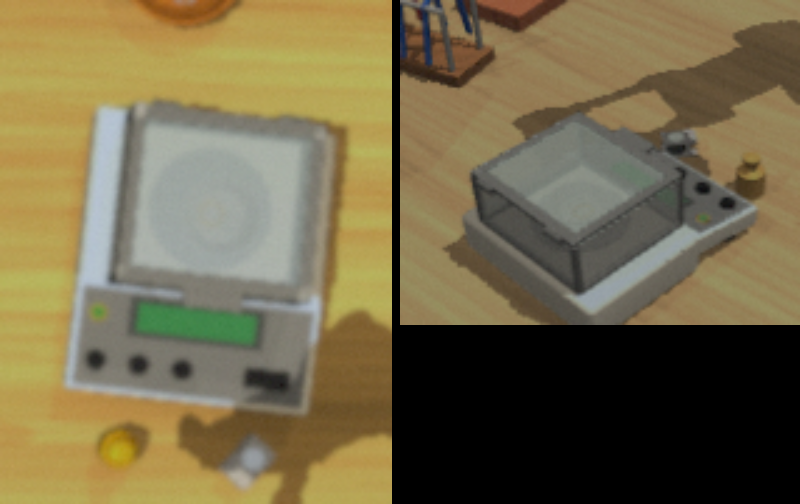

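The cover is flat on the shield, with its tab at top crop (215,300). The tare key is up at (267,380), and nothing has moved.

```bash
python3 -m inch '[{"claw":-1,"travel":[0,0,0],"turn":0},{"claw":-1,"travel":[0,0,0],"turn":0}]' >/dev/null; python3 -c "
from rig import ticket;print(ticket.sign_off())"
```

```text
the job is handed in; nothing more can be done
None
```

I lowered the cover slowly until it was fully shut, then pressed the tare key with about 5 N and let it come back up; the job was handed in at about 12 s, with the arm clear and nothing seen to have moved in the last pictures of the balance.

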